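# Close a vial press with its coarse and fine knobs

### The job

Close the small press on the sample vial that stands in it. Turn the large outer knob clockwise until you feel it stiffen because the sprung plunger has just landed on the vial's cap, stop there, and then press on gently with the small inner knob, a third of a turn (120 degrees) clockwise; do not crush the cap. Let go of the knobs and leave the vial untouched in its nest and the other things on the table where they are.

Things in the scene. Friction and masses are not known exactly. Their poses are not given: they have to be found in the camera images.
- press: the vial press, bolted down: base 170 x 90 x 12 mm, white column 70 x 76 mm up to 135 mm high, on its top two black coaxial knobs, axis vertical. Origin: on the knob axis at table height; x points from the axis to the vial, z up. From the column's +x face an arm at about 112 mm height holds the sprung rubber-tipped plunger over the vial. Clockwise from above lowers it. The knobs stay where left
- coarse (a joint): angle of the large outer knob (rad), grows clockwise seen from above; lowers the plunger 8 mm per rad. Range 0 to 6.2, starts 0 to 0.75. Takes about 0.22 N m to turn freely, 0.1 N m more once the plunger has landed, then another 0.1 N m per rad
- fine (a joint): angle of the small inner knob (rad), grows clockwise seen from above; lowers the plunger 1.5 mm per rad. Range 0 to 6.2, starts 0.2 to 1.2. The whole arm and the outer knob go down with it. Takes about 0.045 N m to turn freely and 0.02 N m more once the plunger has landed
- coarse_grip (a point): grip point of the outer knob, on its axis, 166 to 168 mm above the table: a knurled black disc 56 mm across, 22 mm thick, its underside 12 mm below this point. Below it a bare neck 28 mm across and 20 mm long, then the column's top at 135 mm. Grip from straight above at any yaw with the small knob between the fingers (its top is 42 mm above this point)
- fine_grip (a point): grip point of the inner knob, on the same axis, 201 mm above the table: a knurled black knob 24 mm across, 185 to 209 mm high, its underside about 8 mm above the outer knob. Grip from straight above at any yaw
- landing (a point): fixed point at the middle of the vial cap's top, 63 mm above the table, where the plunger lands. The plunger's stem is hand-set, so the gap at the start is not measured: 7 to 20 mm (0.9 to 2.5 rad of the outer knob). On landing the push rises at once to 12 N, then 1.5 N per mm of further travel. Above 24 N the cap is crushed
- fine_mark (a point): end of the engraved line on the top face of the inner knob, 10 mm from the knob axis; turns with the knob
- vial: glass sample vial with a crimped aluminium cap, 22 mm across, 48 mm tall, standing in a round steel nest (38 mm across, its rim 26 mm above the table) on the press's base, 75 mm from the knob axis. Origin: centre of its underside, 15 mm above the table
- spare_vial_a: loose spare vial like the one in the press (22 mm across, 48 mm tall), standing beside the press; origin under its centre
- spare_vial_b: second loose spare vial like the first, on the other side of the press
- septa_jar: small round jar, 44 mm across, 50 mm tall, loose, beside the press; origin under its centre
- spanner: small steel spanner, 130 mm long, lying loose beside the press; origin at its middle
- solvent: amber bottle, 60 mm across, 100 mm tall, loose, on the left of the table; origin under its centre
- beaker: open glass cup, 60 mm across, 70 mm tall, loose, on the right; origin under its centre
- cap_tray: white tray 90 x 70 x 22 mm, loose, on the right nearer the robot; origin under its centre
Not all that is in view belongs to the job. What is shaped like the press but orange or yellow is not meant.

How it is judged:
On the way, in this order (a step that is already met when the one before it is completed fails the run):
1. the plunger has landed lightly on the cap by the outer knob, the inner knob not yet turned (contact force between press and vial between 1 and 16 N and distance of fine_mark from where it was at the start of the episode below 0.004 m), for 0.2 s.
2. the inner knob has been turned on and presses the plunger firmly down (contact force between press and vial above 14.5 N and distance of fine_mark from where it was at the start of the episode above 0.0125 m), for 0.2 s.
At the end, for the whole second after the job is handed in: the plunger presses on the vial's cap with 14.5 to 21 N, the inner knob stands at least 75 degrees from where it began (its mark moved more than 12.5 mm), the vial stands upright (within 0.05 rad) in its nest (its underside less than 18 mm above the table), and both knobs are at rest (all of step 2 and contact force between press and vial below 21 N and angle between vial's own z axis and vertical below 0.05 rad and z of vial in the frame of press below 0.018 m and velocity of joint each of fine, coarse below 0.05 rad/s); the robot touches nothing.
It fails at once if the cap is crushed: more than 24 N between plunger and vial (contact force between press and vial above 24 N).
It fails at once if the robot touches the vial in the press (contact force between any of the fingers, the arm and vial above 0.5 N).
It fails at once if a bystander is moved by more than 15 mm (distance of any of spare_vial_a, spare_vial_b, septa_jar, spanner, solvent, beaker, cap_tray from where it was at the start of the episode above 0.015 m).
It also fails if it takes over 72 s, if anything falls off the work surface, if the arm or the gripper's body presses on something with over 40 N, if the wrist force passes 120 N, or if a joint passes its speed limit or range.

### The arm

A 6-joint arm with a two-finger parallel gripper is mounted at the origin on the work surface. World frame = base frame: x ahead of the robot, y to its left, z up, the work surface at z = 0. Lengths are in m, angles in rad, forces in N, time in s.
With the tool pointing down it reaches from about 0.35 to 0.775 m from the base axis. Payload 7.3 kg.
Tool frame: the origin (TCP) lies on the mounting face of the last link; the fingertips stand 178 mm ahead of it and the grasp point (between the pads) lies 159 mm ahead of it (robot.tcp_to_tips is the distance from the TCP to the fingertips, in m); z points along the fingers, y is the direction in which the jaws open and shut (so a half turn about z gives the same grasp; the last joint's range is limited). The gripper opens to 92 mm and grips with 3 to 60 N. Pads are 19 mm wide; open, the fingers measure 130 mm over their backs; the gripper's body (75 mm by 190 mm) begins 47 mm behind the grasp point.
Start: joints at [1.181, 0.342, 1.524, -0, 1.275, -0.146], TCP at [0.127, 0.509, 0.405] pointing down, gripper open.
Joint ranges: [-2.53, 2.53], [-0.77, 2.02], [0.04, 2.7], [-1, 4.14], [0.28, 2.66], [-3.11, 3.11]. Speed limits (rad/s): [2.57, 2.57, 3.14, 3.14, 3.14, 3.14].

### API

Orientations are given as [roll, pitch, yaw] about the fixed x, y, z axes, in that order (R = Rz(yaw) Ry(pitch) Rx(roll)).
In Python, from cell import robot, viewer gives the robot as it stands.
- The arm moves only by the shell command python3 -m creep 'ROWS' [OPENING] [FORCE]. ROWS is JSON, a list that holds one entry, the list of rows, each a list of 6 numbers: the shift along the world's x, y, z in mm, then the turn, a rotation vector about the world's x, y, z in degrees. A call has 1 to 5 rows; each row shifts and turns the pose as measured when the row begins; what a row does not reach is not made up. A row lasts 1/12 s, in which the tool goes at most 41.7 mm and 7.16 degrees, less where a joint would pass 70% of its speed; a pose out of reach is approached as far as the arm can. A call with a gripper value outside its range is refused whole. OPENING is the closure, from -1 (fully open) to 1 (shut), set as the call begins (- or left out, the last holds). The fingers move at their own pace and stop on an object; FORCE is the grip in N (left out, the last holds). Time passes only in rows, so rows that do not move let the fingers close. It gives the time, the measured TCP pose, the force and the opening at its end, in the units of the state.
- robot.observe(): the state, without advancing time (a new reading comes with each control period).
- viewer.read_camera(name): name is "scene" or "top" or "wrist"; returns the picture (480x640x3 uint8, blue, green, red); there is no depth.
- viewer.camera_model(name): a dict with "fx", "fy", "cx", "cy" (pixels), "k1" (the pictures are not rectified: a ray, as slopes to the right and down, at radius r is drawn at 1 + k1 r^2 times it, then the intrinsics apply), "pose" (4x4, takes a point from camera to world coordinates); the wrist camera has in their place "mount" (4x4, takes a point from camera to tool coordinates, whose origin is the TCP and whose axes are the flange's). Camera axes: x right, y up, looking along -z (the intrinsics and any distortion apply to the point x, -y, -z); pixel columns grow to the right and rows downward; lengths in m; the calibration is good to about 2 mm. A picture is of the moment at which its call begins: read the wrist's pose just before it. camera_model takes no time and is no camera call.
- robot.hand_in(): hands the job in, once; it reports no verdict.
The state is a dict: "time": time; "qpos": joint angles; "qvel": joint speeds; "joint_efforts": joint torques, N m; "tool_pos": TCP position; "tool_rot": TCP orientation; "contact_force": force on the tool from outside, world axes, zero at the start; "torque": the same for the moment, N m; "opening": finger opening in m.
Only numpy, scipy, OpenCV 4.12 (cv2) and the standard library are available. Lean on these libraries where they do the work, as an engineer would, in place of code of your own. Each camera call takes 0.05 s, during which the arm holds its last target. There are 200 camera calls.

## Working session

There is one attempt and no reset: what is moved stays moved. The work goes in short steps, Python scripts to look and compute and a shell command to move; the robot and the scene stay as the last step left them, time stands still between calls to the robot, and variables do not carry over. Pictures are saved under pics/ and viewed, about 8 in all and at most 12, crops included, and the job is handed in when it is done.

```bash
ls; mkdir -p pics; cat > h.py <<'E'
import numpy as np, cv2
from cell import robot, viewer
def ray(name,u,v,st=None):
    m=viewer.camera_model(name)
    d=np.array([(u-m["cx"])/m["fx"],(v-m["cy"])/m["fy"]]); s=d.copy()
    for _ in range(20): s=d/(1+m["k1"]*(s@s))
    if "pose" in m: T=np.array(m["pose"])
    else:
        from scipy.spatial.transform import Rotation as R
        P=np.eye(4);P[:3,:3]=R.from_euler("xyz",st["tool_rot"]).as_matrix();P[:3,3]=st["tool_pos"]
        T=P@np.array(m["mount"])
    return T[:3,3],T[:3,:3]@np.array([s[0],-s[1],-1.])
def onz(name,u,v,z,st=None):
    o,d=ray(name,u,v,st); return o+d*(z-o[2])/d[2]
E
python3 - <<'E'
from h import *
print(robot.observe())
a=viewer.read_camera("scene");b=viewer.read_camera("top")
cv2.imwrite("pics/scene0.png",a);cv2.imwrite("pics/top0.png",b)
for n in("scene","top","wrist"):print(n,viewer.camera_model(n))
E
```

```text
pics
{'time': 0.0, 'qpos': array([ 1.18100733e+00,  3.42716474e-01,  1.52501680e+00, -2.68222628e-05,
        1.27540296e+00, -1.45980234e-01]), 'qvel': array([-0.00057202, -0.00094435, -0.00028478, -0.00058606, -0.00030075,
        0.00101539]), 'joint_efforts': array([ 2.26739146e-03, -4.31240058e+01, -2.44221085e+01,  7.18840118e-02,
        5.58195356e-02, -1.22707065e-04]), 'tool_pos': array([0.12665429, 0.50935185, 0.40404807]), 'tool_rot': array([-3.14006176e+00, -1.99157380e-04,  2.89779157e+00]), 'contact_force': array([-0.34426461,  1.2988346 , -0.93480672]), 'torque': array([0.05314816, 0.02404233, 0.01258716]), 'opening': 0.09159881128597766}
scene {'fx': 466.476554875429, 'fy': 466.476554875429, 'cx': 318.81757962267096, 'cy': 245.148582215045, 'k1': -0.1109784291975782, 'pose': array([[-0.01911005, -0.71871409,  0.69504306,  1.13169859],
       [ 0.99968666, -0.02497673,  0.0016588 ,  0.02101402],
       [ 0.0161677 ,  0.69485698,  0.71896619,  0.88250191],
       [ 0.        ,  0.        ,  0.        ,  1.        ]])}
top {'fx': 516.1806066325515, 'fy': 516.1806066325515, 'cx': 319.9339200309357, 'cy': 238.32582467619918, 'k1': -0.06522491595423399, 'pose': array([[ 0.01288453,  0.98060106, -0.19559025,  0.14137484],
       [-0.9998574 ,  0.01049938, -0.01322659,  0.00275416],
       [-0.01091643,  0.19573278,  0.98059651,  1.59651722],
       [ 0.        ,  0.        ,  0.        ,  1.        ]])}
wrist {'fx': 361.8254901758579, 'fy': 361.8254901758579, 'cx': 314.16366583173925, 'cy': 240.2318133463734, 'k1': -0.04256963383745991, 'mount': array([[-5.49563043e-04,  9.52501927e-01,  3.04532063e-01,
         8.33029901e-02],
       [ 9.99999829e-01,  4.63127629e-04,  3.56064281e-04,
         1.93334329e-04],
       [ 1.98114701e-04,  3.04532206e-01, -9.52502019e-01,
         1.95447970e-02],
       [ 0.00000000e+00,  0.00000000e+00,  0.00000000e+00,
         1.00000000e+00]])}
```

View pics/scene0.png

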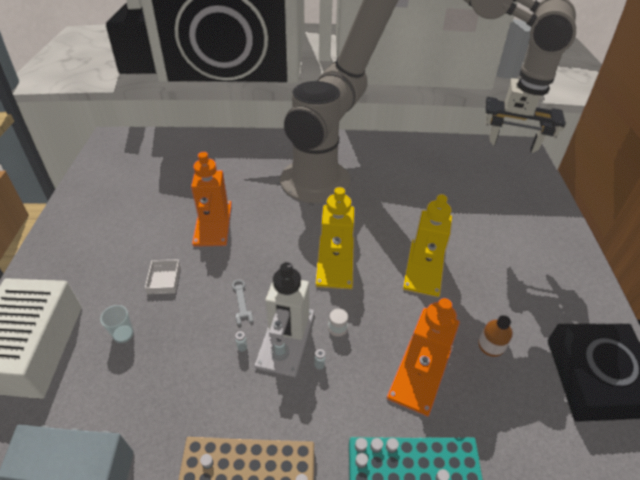

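View pics/top0.png

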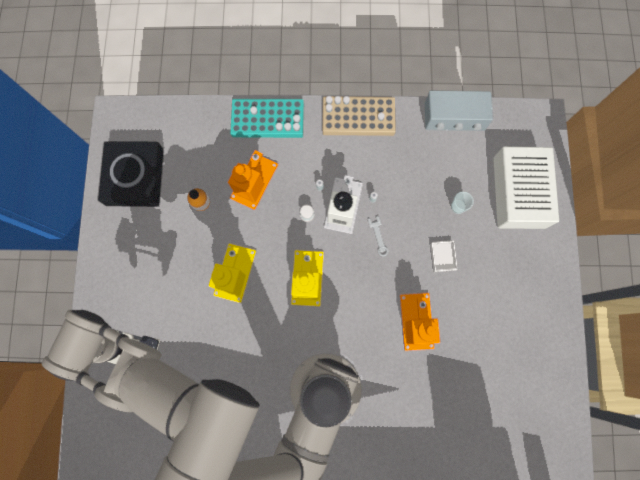

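The scene picture shows five press shapes: orange at (212,200) and (425,360), yellow at (337,240) and (430,245), and a white one with black knobs at (288,315). In the top view the white one is at (343,203). Only the white one fits the description. I'll confirm it in a crop and measure it.

```bash
python3 - <<'E'
from h import *
b=cv2.imread("pics/top0.png");a=cv2.imread("pics/scene0.png")
c=np.hstack([cv2.resize(b[150:270,280:400],(480,480),interpolation=2),cv2.resize(a[255:385,225:355][:120,:80],(320,480),interpolation=2)])
cv2.imwrite("pics/crop0.png",c)
def blob(im,x0,y0,x1,y1,th):
    m=(im[y0:y1,x0:x1].max(2)<th).astype(np.uint8)
    n,l,s,ce=cv2.connectedComponentsWithStats(m)
    i=1+np.argmax(s[1:,4]);print(s[i]+[x0,y0,0,0,0],ce[i]+[x0,y0]);return ce[i]+[x0,y0]
t=blob(b,325,185,362,220,50); print(onz("top",*t,.178),onz("top",*t,.2))
s=blob(a,270,258,305,300,50)
# ray intersect
o1,d1=ray("top",*t);o2,d2=ray("scene",*s)
A=np.array([d1,-d2]).T;k=np.linalg.lstsq(A,o2-o1,rcond=None)[0];print(o1+d1*k[0],o2+d2*k[1])
E
```

```text
[335 192  16  18 177] [342.92090395 200.13559322]
[ 0.53577746 -0.042071    0.178     ] [ 0.52966061 -0.0413758   0.2       ]
[275 269  24  24 323] [287.14551084 282.09907121]
[ 0.54013654 -0.04256643  0.16232205] [ 0.54009906 -0.04182601  0.16228823]
```

View pics/crop0.png

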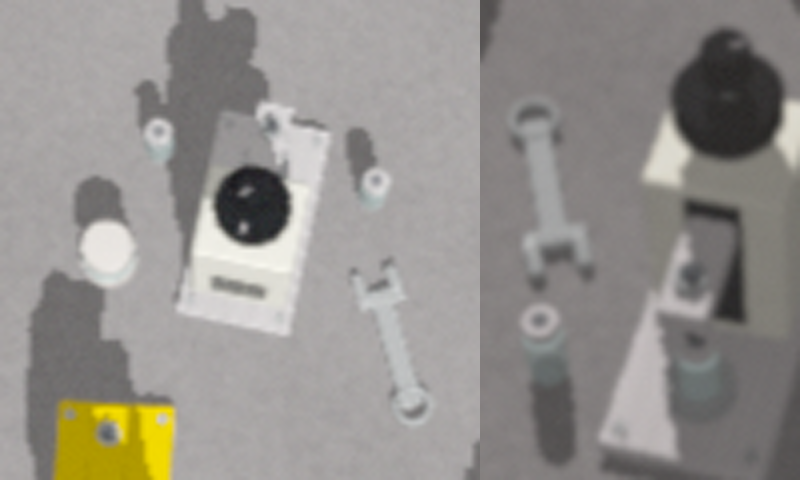

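Confirmed: the white press with black knobs is the target. Its knob axis is near (0.537, -0.042), and the vial side points away from the robot, with a yaw of about -10°. The start yaw suits a clockwise turn because q6 would be about -1.4 there, so I go above it.

```bash
python3 -m creep '[[[10,-14,25,0,0,0],[25,-33,5,0,0,0],[25,-33,0,0,0,0],[25,-33,0,0,0,0],[25,-33,0,0,0,0]]]' -1 40
python3 -m creep '[[[25,-33,0,0,0,0],[25,-33,0,0,0,0],[25,-33,0,0,0,0],[25,-33,0,0,0,0],[25,-33,0,0,0,0]]]'
python3 -m creep '[[[25,-33,0,0,0,0],[25,-33,0,0,0,0],[25,-33,0,0,0,0],[25,-33,0,0,0,0],[25,-33,0,0,0,0]]]'
```

```text
time: 0.52
tool_pos: [0.2349, 0.3632, 0.4321]
tool_rot: [-3.137, -0.002, 2.909]
contact_force: [1.6, -0.2, 0.2]
opening: 0.0918
time: 0.93
tool_pos: [0.3583, 0.1948, 0.4316]
tool_rot: [-3.137, -0.003, 2.912]
contact_force: [1.7, 0.7, 0.4]
opening: 0.0915
time: 1.35
tool_pos: [0.4815, 0.0265, 0.4311]
tool_rot: [-3.137, -0.004, 2.911]
contact_force: [0.7, 0.9, 0.4]
opening: 0.0918
```

```bash
python3 -m creep '[[[25,-31,0,0,0,0],[22,-28,0,0,0,0],[8,-9,0,0,0,0],[0,0,0,0,0,0]]]'
python3 - <<'E'
from h import *
st=robot.observe();w=viewer.read_camera("wrist");cv2.imwrite("pics/w1.png",w)
print(st["tool_pos"],st["tool_rot"],st["torque"],st["qpos"][5])
E
```

```text
time: 1.68
tool_pos: [0.5413, -0.0524, 0.4284]
tool_rot: [-3.135, -0.006, 2.903]
contact_force: [0.2, 0.4, -0.2]
opening: 0.0919
[ 0.541328   -0.0524031   0.42836037] [-3.13534569 -0.00593472  2.90264781] [-0.0607452   0.02404626  0.00935585] -1.5663302458241364
```

View pics/w1.png

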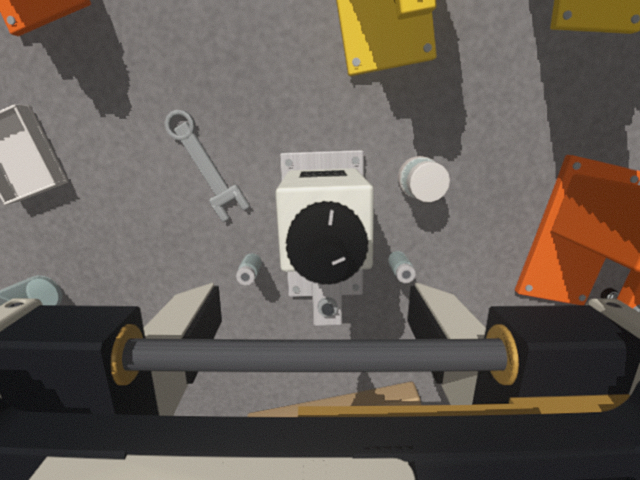

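The wrist view shows the press just under the tool. The outer knob disc is centred near (327,242) with a radius of about 41 px, and engraved marks show at (332,216) and (338,261). I fit the disc next.

```bash
cat >> h.py <<'E'
def knob(w,st,x0=260,y0=170,x1=400,y1=300,z=.177):
    m=(w[y0:y1,x0:x1].max(2)<60).astype(np.uint8)
    n,l,s,ce=cv2.connectedComponentsWithStats(m);i=1+np.argmax(s[1:,4])
    c=cv2.findContours((l==i).astype(np.uint8),cv2.RETR_EXTERNAL,cv2.CHAIN_APPROX_NONE)[0][0][:,0,:]+[x0,y0]
    P=np.array([onz("wrist",u,v,z,st)[:2] for u,v in c])
    (cx,cy),r=cv2.minEnclosingCircle(P.astype(np.float32)); 
    A=np.c_[2*P,np.ones(len(P))];q=np.linalg.lstsq(A,(P**2).sum(1),rcond=None)[0]
    print("bbox",c.min(0),c.max(0),"enc",cx,cy,r,"ls",q[:2],np.sqrt(q[2]+q[:2]@q[:2]))
E
python3 - <<'E'
from h import *
st={"tool_pos":[0.541328,-0.0524031,0.42836037],"tool_rot":[-3.13534569,-0.00593472,2.90264781]}
knob(cv2.imread("pics/w1.png"),st)
E
```

```text
bbox [287 202] [367 283] enc 0.5352545380592346 -0.04410632699728012 0.029326200485229492 ls [ 0.5353818  -0.04378717] 0.02782863750150463
```

```bash
cat >> h.py <<'E'
def fix(tx=.5354,ty=-.0439,tz=None):
    from scipy.spatial.transform import Rotation as R
    st=robot.observe();r=R.from_euler("xyz",st["tool_rot"]);z=r.apply([0,0,1])
    print("turn deg",np.degrees(np.cross(z,[0,0,-1])).round(2),"shift mm",(1e3*(np.array([tx,ty,tz or st["tool_pos"][2]])-st["tool_pos"])).round(1),
     "yaw",np.degrees(st["tool_rot"][2]).round(2),"F",st["contact_force"].round(2),"T",st["torque"].round(3),"q6",st["qpos"][5].round(3),"op",round(st["opening"],4),"t",round(st["time"],2))
E
python3 -c "
from h import *
fix(tz=.328)"
```

```text
turn deg [ 0.25 -0.46  0.  ] shift mm [  -5.3    7.7 -100.2] yaw 166.33 F [ 0.05 -0.18 -0.22] T [-0.019  0.012 -0.025] q6 -1.566 op 0.0918 t 1.73
```

```bash
python3 -m creep '[[[-5.3,7.7,0,0.25,-0.46,0],[0,0,-25,0,0,0],[0,0,-20,0,0,0],[0,0,0,0,0,0],[0,0,0,0,0,0]]]'
python3 -c "
from h import *
fix(tz=.328)
st=robot.observe();w=viewer.read_camera('wrist');cv2.imwrite('pics/w2.png',w);knob(w,st,230,130,430,340)"
```

```text
time: 2.15
tool_pos: [0.5307, -0.0369, 0.3831]
tool_rot: [3.138, 0.0, 2.907]
contact_force: [-0.5, 0.6, -0.2]
opening: 0.092
turn deg [-0.18  0.05  0.  ] shift mm [  4.7  -7.  -55.1] yaw 166.58 F [-0.53  0.62 -0.17] T [ 0.009 -0.07  -0.022] q6 -1.552 op 0.092 t 2.15
bbox [255 237] [351 339] enc 0.5358839631080627 -0.04467800632119179 0.032655008137226105 ls [ 0.5356156  -0.04352751] 0.02926374079952144
```

View pics/w2.png

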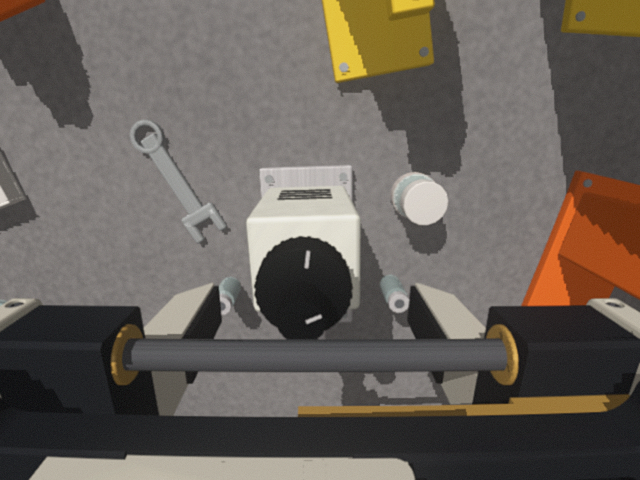

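The close view agrees: the knob is at (303,285), and the tool overshot by about 8 mm. Position steps seem to coast, so I correct in smaller, split steps.

```bash
python3 -m creep '[[[2,-3,0,-0.1,0,0],[1,-1.5,0,0,0,0],[0,0,0,0,0,0],[0,0,0,0,0,0]]]'
python3 -c "
from h import *
fix(tz=.328)"
```

```text
time: 2.53
tool_pos: [0.5338, -0.0399, 0.3875]
tool_rot: [3.14, 0.007, 2.91]
contact_force: [0.3, 0.5, -0.1]
opening: 0.0918
turn deg [-0.02  0.4   0.  ] shift mm [  1.6  -4.  -59.5] yaw 166.73 F [ 0.27  0.48 -0.14] T [0.015 0.041 0.001] q6 -1.558 op 0.0918 t 2.53
```

```bash
python3 -m creep '[[[1,-2.5,-15,0,0.4,0],[0.3,-0.8,-15,0,0,0],[0,0,0,0,0,0],[0,0,0,0,0,0]]]'
python3 -c "
from h import *
fix(tz=.328)"
```

```text
time: 2.87
tool_pos: [0.5358, -0.0437, 0.3597]
tool_rot: [3.141, 0.006, 2.909]
contact_force: [-0.1, 0.4, 0.4]
opening: 0.0915
turn deg [0.05 0.33 0.  ] shift mm [ -0.4  -0.2 -31.7] yaw 166.68 F [-0.07  0.36  0.42] T [-0.011 -0.001 -0.058] q6 -1.563 op 0.0915 t 2.87
```

```bash
python3 -m creep '[[[0,0,-12,0,0.3,0],[0,0,-10,0,0,0],[0,0,-5,0,0,0],[0,0,0,0,0,0],[0,0,0,0,0,0]]]'
python3 -c "
from h import *
fix(tz=.328)"
```

```text
time: 3.28
tool_pos: [0.5361, -0.0438, 0.3317]
tool_rot: [-3.141, 0.002, 2.909]
contact_force: [-0.1, 0.7, 0.4]
opening: 0.0916
turn deg [0.08 0.12 0.  ] shift mm [-0.7 -0.1 -3.7] yaw 166.67 F [-0.13  0.72  0.43] T [ 0.013 -0.049 -0.002] q6 -1.562 op 0.0916 t 3.28
```

```bash
python3 -m creep '[[[-0.5,0,-3,0,0,0],[0,0,0,0,0,0],[0,0,0,0,0,0]]]'
python3 -m creep '[[[0,0,0,0,0,0],[0,0,0,0,0,0],[0,0,0,0,0,0],[0,0,0,0,0,0],[0,0,0,0,0,0]]]' 1 40
python3 -c "
from h import *
fix(tz=.328)"
```

```text
time: 3.53
tool_pos: [0.5357, -0.0438, 0.3289]
tool_rot: [-3.141, 0.003, 2.909]
contact_force: [0.7, 0.3, -0.5]
opening: 0.0918
time: 3.95
tool_pos: [0.5359, -0.0438, 0.3297]
tool_rot: [-3.141, 0.005, 2.909]
contact_force: [0.4, 0.3, -0.3]
opening: 0.0632
turn deg [0.1  0.26 0.  ] shift mm [-0.5 -0.1 -1.7] yaw 166.68 F [ 0.44  0.32 -0.3 ] T [-0.026  0.003  0.012] q6 -1.562 op 0.0632 t 3.95
```

```bash
python3 -m creep '[[[0,0,-0.5,0,0,0],[0,0,0,0,0,0],[0,0,0,0,0,0],[0,0,0,0,0,0],[0,0,0,0,0,0]]]'
python3 -c "
from h import *
fix(tz=.329)"
```

```text
time: 4.37
tool_pos: [0.5359, -0.0438, 0.3294]
tool_rot: [-3.141, 0.005, 2.909]
contact_force: [0.3, 0.2, 0.6]
opening: 0.055
turn deg [0.11 0.28 0.  ] shift mm [-0.5 -0.1 -0.4] yaw 166.68 F [0.28 0.19 0.57] T [-0.019  0.034  0.01 ] q6 -1.562 op 0.055 t 4.37
```

Gripped: the opening reads 55 mm on the 56 mm knob. I turn clockwise (negative about z); the first 50° are safe by the stated minimum gap.

```bash
python3 -m creep '[[[0,0,0,0,0,-3],[0,0,0,0,0,-3],[0,0,0,0,0,-3],[0,0,0,0,0,-3],[0,0,0,0,0,-3]]]'
python3 -c "
from h import *
fix(tz=.329)"
python3 -m creep '[[[0,0,0,0,0,-3],[0,0,0,0,0,-3],[0,0,0,0,0,-3],[0,0,0,0,0,-3],[0,0,0,0,0,-3]]]'
python3 -c "
from h import *
fix(tz=.329)"
```

```text
time: 4.78
tool_pos: [0.5361, -0.0434, 0.3294]
tool_rot: [-3.141, 0.005, 2.639]
contact_force: [0.4, -0.4, 0.1]
opening: 0.0553
turn deg [0.17 0.26 0.  ] shift mm [-0.7 -0.5 -0.4] yaw 151.23 F [ 0.4  -0.43  0.05] T [-0.005 -0.033  0.196] q6 -1.291 op 0.0553 t 4.78
time: 5.2
tool_pos: [0.5363, -0.0429, 0.3294]
tool_rot: [-3.141, 0.006, 2.367]
contact_force: [-0.0, -0.2, -0.1]
opening: 0.0552
turn deg [0.25 0.24 0.  ] shift mm [-0.9 -1.  -0.4] yaw 135.61 F [-0.05 -0.16 -0.14] T [-0.002 -0.024  0.287] q6 -1.016 op 0.0552 t 5.2
```

```bash
cat > t.py <<'E'
from h import *
s=robot.observe();print("yaw",np.degrees(s["tool_rot"][2]).round(2),"Tz",s["torque"][2].round(3),"tau6",s["joint_efforts"][5].round(3),"F",s["contact_force"].round(1))
E
python3 -m creep '[[[0,0,0,0,0,-2],[0,0,0,0,0,-2]]]'>/dev/null; python3 t.py
python3 -m creep '[[[0,0,0,0,0,-2],[0,0,0,0,0,-2]]]'>/dev/null; python3 t.py
python3 -m creep '[[[0,0,0,0,0,-2],[0,0,0,0,0,-2]]]'>/dev/null; python3 t.py
python3 -m creep '[[[0,0,0,0,0,-2],[0,0,0,0,0,-2]]]'>/dev/null; python3 t.py
```

```text
yaw 131.4 Tz 0.255 tau6 -0.346 F [0.7 0.2 0.5]
yaw 127.25 Tz 0.242 tau6 -0.366 F [-0.4 -0.2  0.9]
yaw 123.11 Tz 0.233 tau6 -0.367 F [0.9 0.8 0.3]
yaw 118.96 Tz 0.236 tau6 -0.368 F [1.  0.8 0.6]
```

tau6 is a clean signal, steady at -0.367 for the free knob. I continue in batches of 12°, which keeps any overshoot within bounds.

```bash
python3 -m creep '[[[0,0,0,0,0,-2],[0,0,0,0,0,-2]]]'>/dev/null; python3 t.py
python3 -m creep '[[[0,0,0,0,0,-2],[0,0,0,0,0,-2]]]'>/dev/null; python3 t.py
python3 -m creep '[[[0,0,0,0,0,-2],[0,0,0,0,0,-2]]]'|grep tool_pos; python3 t.py
```

```text
yaw 114.81 Tz 0.181 tau6 -0.367 F [ 0.5 -0.6  0.4]
yaw 110.67 Tz 0.239 tau6 -0.367 F [ 1.2 -0.1  0.3]
tool_pos: [0.5371, -0.0421, 0.3294]
yaw 106.52 Tz 0.188 tau6 -0.367 F [ 0.4  0.4 -0.1]
```

```bash
python3 -m creep '[[[0,0,0,0,0,-2],[0,0,0,0,0,-2]]]'>/dev/null; python3 t.py
python3 -m creep '[[[0,0,0,0,0,-2],[0,0,0,0,0,-2]]]'>/dev/null; python3 t.py
python3 -m creep '[[[0,0,0,0,0,-2],[0,0,0,0,0,-2]]]'|grep tool_pos; python3 t.py
```

```text
yaw 102.37 Tz 0.179 tau6 -0.366 F [ 0.  -0.4 -0.3]
yaw 98.22 Tz 0.164 tau6 -0.366 F [ 1.8  0.8 -0.1]
tool_pos: [0.5375, -0.0419, 0.3294]
yaw 94.07 Tz 0.208 tau6 -0.366 F [ 0.1 -0.4  0.2]
```

```bash
python3 -m creep '[[[0,0,0,0,0,-2],[0,0,0,0,0,-2]]]'>/dev/null; python3 t.py
python3 -m creep '[[[0,0,0,0,0,-2],[0,0,0,0,0,-2]]]'>/dev/null; python3 t.py
python3 -m creep '[[[0,0,0,0,0,-2],[0,0,0,0,0,-2]]]'|grep tool_pos; python3 t.py
```

```text
yaw 89.93 Tz 0.228 tau6 -0.365 F [ 0.6 -0.5  0.6]
yaw 85.77 Tz 0.162 tau6 -0.365 F [0.9 0.3 1.3]
tool_pos: [0.5379, -0.0417, 0.3294]
yaw 81.62 Tz 0.234 tau6 -0.364 F [ 1.2  0.  -0.2]
```

```bash
python3 - <<'E'
from h import *
w=viewer.read_camera("wrist");a=viewer.read_camera("scene")
cv2.imwrite("pics/w3.png",np.hstack([cv2.resize(w,(533,400)),cv2.resize(a[225:325,250:315],(260,400))])[:,:793])
E
```

```text
(no output)
```

View pics/w3.png

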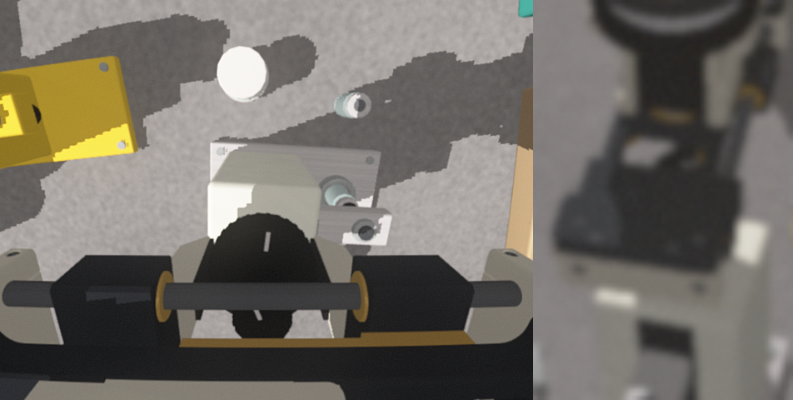

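In the wrist view the outer knob's mark, at (267,241), still points up as it did before turning. It is therefore turning with the gripper without slip. The inner mark at (258,313) has rotated relative to the gripper, so the inner knob is standing still. I continue.

```bash
python3 -m creep '[[[0,0,0,0,0,-2],[0,0,0,0,0,-2]]]'>/dev/null; python3 t.py
python3 -m creep '[[[0,0,0,0,0,-2],[0,0,0,0,0,-2]]]'>/dev/null; python3 t.py
python3 -m creep '[[[0,0,0,0,0,-2],[0,0,0,0,0,-2]]]'|grep tool_pos; python3 t.py
```

```text
yaw 77.75 Tz 0.236 tau6 -0.357 F [ 0.2  0.7 -0.1]
yaw 73.75 Tz 0.221 tau6 -0.345 F [ 0.9 -0.4  0.4]
tool_pos: [0.5383, -0.0417, 0.3294]
yaw 69.74 Tz 0.21 tau6 -0.342 F [ 0.6 -1.2 -0.2]
```

```bash
python3 -m creep '[[[0,0,0,0,0,-2],[0,0,0,0,0,-2]]]'>/dev/null; python3 t.py
python3 -m creep '[[[0,0,0,0,0,-2],[0,0,0,0,0,-2]]]'>/dev/null; python3 t.py
python3 -m creep '[[[0,0,0,0,0,-2],[0,0,0,0,0,-2]]]'|grep tool_pos; python3 t.py
```

```text
yaw 65.74 Tz 0.292 tau6 -0.284 F [ 0.3 -0.5  0.9]
yaw 61.75 Tz 0.299 tau6 -0.237 F [ 1.4 -0.4  0.2]
tool_pos: [0.5386, -0.0417, 0.3296]
yaw 57.77 Tz 0.323 tau6 -0.232 F [-0.3 -0.4  0.6]
```

Tz rose from about 0.21 to 0.31 N m after yaw ≈ 69°, which is the landing signature. I hold still, average the readings, and look.

```bash
python3 - <<'E'
from h import *
for i in range(6):
    w=viewer.read_camera("wrist");s=robot.observe();print(np.degrees(s["tool_rot"][2]).round(2),s["torque"][2].round(3),s["joint_efforts"][5].round(3),round(s["time"],2))
a=viewer.read_camera("scene")
w0=cv2.imread("pics/w3.png")
cv2.imwrite("pics/w4.png",np.hstack([cv2.resize(w[140:380,240:560],(480,360)),cv2.resize(a[300:380,240:310],(315,360),interpolation=2)]))
E
```

```text
57.64 0.073 0.031 8.52
57.79 -0.133 0.265 8.57
57.83 -0.178 0.01 8.62
57.83 -0.072 -0.073 8.67
57.82 -0.074 -0.055 8.72
57.81 -0.028 -0.044 8.77
```

View pics/w4.png

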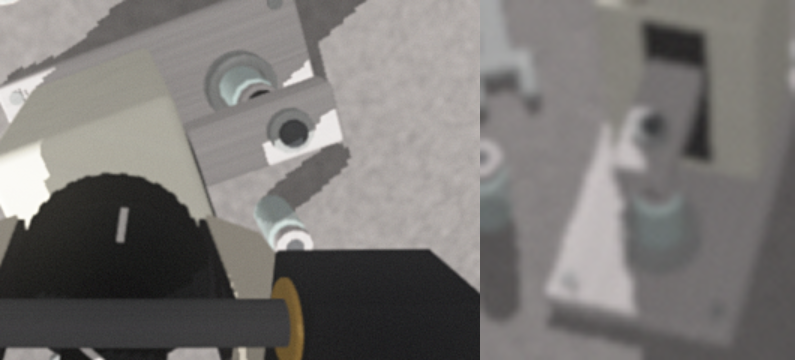

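The scene crop shows the arm down at the vial cap (about (650,180)), and the plunger tip lies against the cap in the wrist crop. I make one small confirming turn of 3° to read the moving torque once more.

```bash
python3 -m creep '[[[0,0,0,0,0,-1.3]]]'>/dev/null; python3 t.py
python3 -m creep '[[[0,0,0,0,0,-1.3]]]'>/dev/null; python3 t.py
python3 -m creep '[[[0,0,0,0,0,-1.3]]]'|grep tool_pos; python3 t.py
```

```text
yaw 56.54 Tz 0.286 tau6 -0.295 F [ 1.2 -0.4 -0.5]
yaw 55.17 Tz 0.317 tau6 -0.121 F [ 1.4 -0.9 -0.9]
tool_pos: [0.5387, -0.0417, 0.3296]
yaw 53.76 Tz 0.276 tau6 -0.103 F [ 1.7  0.2 -0.6]
```

The torque stays near 0.30 N m over six readings, against about 0.21 N m when free, so the plunger has landed. I estimate I'm 12–16° past first contact. I back off 8° to sit just past landing, then hold and release.

```bash
python3 -m creep '[[[0,0,0,0,0,3],[0,0,0,0,0,3],[0,0,0,0,0,2],[0,0,0,0,0,0],[0,0,0,0,0,0]]]'; python3 t.py
python3 -m creep '[[[0,0,0,0,0,0],[0,0,0,0,0,0],[0,0,0,0,0,0]]]'; python3 t.py
```

```text
time: 9.48
tool_pos: [0.5385, -0.0417, 0.3296]
tool_rot: [3.139, 0.01, 1.074]
contact_force: [0.5, -1.1, -0.4]
opening: 0.0552
yaw 61.55 Tz 0.278 tau6 0.214 F [ 0.5 -1.1 -0.4]
time: 9.73
tool_pos: [0.5385, -0.0416, 0.3296]
tool_rot: [3.138, 0.01, 1.072]
contact_force: [1.6, -0.5, -0.9]
opening: 0.0551
yaw 61.4 Tz 0.284 tau6 0.311 F [ 1.6 -0.5 -0.9]
```

```bash
python3 -m creep '[[[0,0,0,0,0,0],[0,0,0,0,0,0],[0,0,0,0,0,0],[0,0,0,0,0,0],[0,0,0,0,0,0]]]' -1
python3 -m creep '[[[0,0,0,0,0,0],[0,0,0,0,0,0],[0,0,0,0,0,0],[0,0,0,0,0,0],[0,0,0,0,0,0]]]'
python3 -c "
from h import *
fix(.5354,-.0437,.364)"
```

```text
time: 10.15
tool_pos: [0.5381, -0.0415, 0.3294]
tool_rot: [3.14, 0.01, 1.069]
contact_force: [0.4, 0.2, -0.5]
opening: 0.0845
time: 10.57
tool_pos: [0.5381, -0.0415, 0.3294]
tool_rot: [3.14, 0.01, 1.069]
contact_force: [0.1, -0.1, 0.9]
opening: 0.0918
turn deg [ 0.54 -0.19  0.  ] shift mm [-2.7 -2.2 34.6] yaw 61.22 F [ 0.12 -0.08  0.92] T [-0.094  0.097 -0.011] q6 0.291 op 0.0918 t 10.57
```

```bash
python3 -m creep '[[[0,0,12,0,0,0],[0,0,12,0,0,0],[-1,-1.5,6,0.3,-0.1,0],[0,0,0,0,0,0],[0,0,0,0,0,0]]]'
python3 -c "
from h import *
fix(.5365,-.044,.362)"
```

```text
time: 10.98
tool_pos: [0.5367, -0.0431, 0.3597]
tool_rot: [-3.14, 0.004, 1.069]
contact_force: [-1.2, -0.8, 0.4]
opening: 0.0918
turn deg [ 0.19 -0.18  0.  ] shift mm [-0.2 -0.9  2.3] yaw 61.23 F [-1.19 -0.78  0.38] T [-0.067  0.076 -0.002] q6 0.282 op 0.0918 t 10.98
```

```bash
python3 -m creep '[[[0,-0.5,1.5,0.1,-0.1,0],[0,0,0,0,0,0],[0,0,0,0,0,0],[0,0,0,0,0,0],[0,0,0,0,0,0]]]' 1 20
python3 -c "
from h import *
fix(.5365,-.044,.362)"
python3 -m creep '[[[0,0,0,0,0,0],[0,0,0,0,0,0],[0,0,0,0,0,0],[0,0,0,0,0,0],[0,0,0,0,0,0]]]'
python3 -m creep '[[[0,0,0,0,0,0],[0,0,0,0,0,0],[0,0,0,0,0,0],[0,0,0,0,0,0],[0,0,0,0,0,0]]]'
python3 -c "
from h import *
fix(.5365,-.044,.362)
w=viewer.read_camera('wrist');cv2.imwrite('pics/w5.png',w)"
```

```text
time: 11.4
tool_pos: [0.5363, -0.0437, 0.3595]
tool_rot: [-3.138, 0.002, 1.068]
contact_force: [0.5, -0.0, 0.1]
opening: 0.063
turn deg [ 0.04 -0.22  0.  ] shift mm [ 0.2 -0.3  2.5] yaw 61.21 F [ 0.49 -0.01  0.1 ] T [-0.068  0.075  0.062] q6 0.28 op 0.063 t 11.4
time: 11.82
tool_pos: [0.5363, -0.0436, 0.3588]
tool_rot: [-3.137, 0.003, 1.068]
contact_force: [-0.1, -0.2, -0.3]
opening: 0.0295
time: 12.23
tool_pos: [0.5376, -0.0445, 0.359]
tool_rot: [3.14, 0.002, 1.068]
contact_force: [0.2, -0.7, -0.4]
opening: 0.0235
turn deg [ 0.15 -0.01  0.  ] shift mm [-1.1  0.5  3. ] yaw 61.2 F [ 0.22 -0.7  -0.42] T [-0.074  0.074 -0.018] q6 0.28 op 0.0235 t 12.23
```

View pics/w5.png

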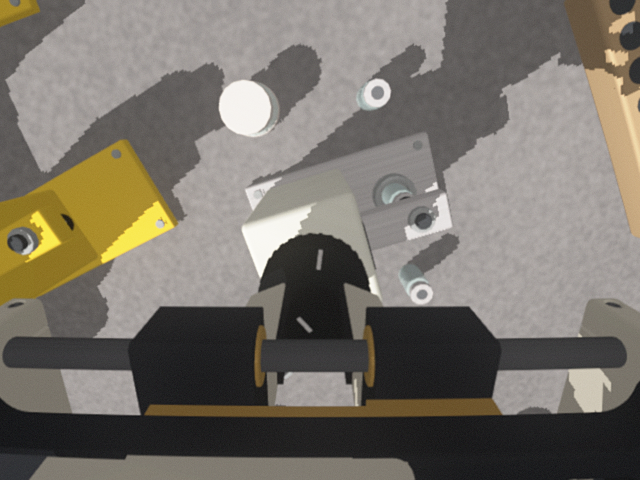

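The fingers have the inner knob at 23.5 mm opening. Its mark is at (304,324) between the pads, and the outer knob's mark at (320,259) is clear. I turn 120° clockwise, following the knob down.

```bash
python3 -m creep '[[[0,0,-0.1,0,0,-4],[0,0,-0.1,0,0,-4],[0,0,-0.1,0,0,-4],[0,0,-0.1,0,0,-4],[0,0,-0.1,0,0,-4]]]'; python3 t.py
python3 -m creep '[[[0,0,-0.1,0,0,-4],[0,0,-0.1,0,0,-4],[0,0,-0.1,0,0,-4],[0,0,-0.1,0,0,-4],[0,0,-0.1,0,0,-4]]]'; python3 t.py
```

```text
time: 12.7
tool_pos: [0.5375, -0.0443, 0.359]
tool_rot: [3.14, 0.002, 0.706]
contact_force: [0.6, -0.5, 0.5]
opening: 0.0234
yaw 40.47 Tz 0.107 tau6 -1.1 F [ 0.6 -0.5  0.5]
time: 13.12
tool_pos: [0.5374, -0.0442, 0.359]
tool_rot: [3.139, 0.001, 0.34]
contact_force: [1.1, -0.3, 0.5]
opening: 0.0231
yaw 19.47 Tz 0.072 tau6 -1.096 F [ 1.1 -0.3  0.5]
```

```bash
python3 -m creep '[[[0,0,-0.3,0,0,-4],[0,0,-0.1,0,0,-4],[0,0,-0.1,0,0,-4],[0,0,-0.1,0,0,-4],[0,0,-0.1,0,0,-4]]]'>/dev/null; python3 t.py
python3 -m creep '[[[0,0,-0.3,0,0,-4],[0,0,-0.1,0,0,-4],[0,0,-0.1,0,0,-4],[0,0,-0.1,0,0,-4],[0,0,-0.1,0,0,-4]]]'; python3 t.py
```

```text
yaw -1.53 Tz 0.071 tau6 -1.095 F [ 1.5 -0.9  0.6]
time: 13.95
tool_pos: [0.5373, -0.0439, 0.359]
tool_rot: [3.14, -0.001, -0.393]
contact_force: [1.1, -0.6, 0.6]
opening: 0.0235
yaw -22.55 Tz 0.096 tau6 -1.095 F [ 1.1 -0.6  0.6]
```

```bash
python3 -m creep '[[[0,0,0,0,0,-4],[0,0,0,0,0,-4],[0,0,0,0,0,-4],[0,0,0,0,0,-4],[0,0,0,0,0,-4]]]'>/dev/null; python3 t.py
python3 -m creep '[[[0,0,0,0,0,-4],[0,0,0,0,0,-4],[0,0,0,0,0,-4],[0,0,0,0,0,-2],[0,0,0,0,0,0]]]'; python3 t.py
python3 -m creep '[[[0,0,0,0,0,0],[0,0,0,0,0,0],[0,0,0,0,0,0],[0,0,0,0,0,0]]]'; python3 t.py
```

```text
yaw -43.55 Tz 0.051 tau6 -1.093 F [ 0.3 -0.1  0.3]
time: 14.78
tool_pos: [0.5374, -0.0436, 0.359]
tool_rot: [3.141, -0.003, -1.02]
contact_force: [0.5, -1.1, -1.2]
opening: 0.0233
yaw -58.44 Tz -0.0 tau6 0.538 F [ 0.5 -1.1 -1.2]
time: 15.12
tool_pos: [0.5373, -0.0436, 0.359]
tool_rot: [-3.142, -0.003, -1.016]
contact_force: [0.8, -0.1, -1.3]
opening: 0.0233
yaw -58.24 Tz 0.015 tau6 -0.019 F [ 0.8 -0.1 -1.3]
```

Turned 61.2° → -58.2°, which is 119.4°. I check the mark, then release and lift straight up.

```bash
python3 -m creep '[[[0,0,0,0,0,0],[0,0,0,0,0,0],[0,0,0,0,0,0],[0,0,0,0,0,0],[0,0,0,0,0,0]]]' -1
python3 -m creep '[[[0,0,0,0,0,0],[0,0,0,0,0,0],[0,0,0,0,0,0],[0,0,0,0,0,0],[0,0,0,0,0,0]]]'
python3 -m creep '[[[0,0,0,0,0,0],[0,0,10,0,0,0],[0,0,20,0,0,0],[0,0,20,0,0,0],[0,0,20,0,0,0]]]'
python3 -m creep '[[[0,0,5,0,0,0],[0,0,0,0,0,0],[0,0,0,0,0,0]]]'
python3 -c "
from h import *
fix()
w=viewer.read_camera('wrist');a=viewer.read_camera('scene');cv2.imwrite('pics/w6.png',np.hstack([cv2.resize(w,(533,400)),cv2.resize(a[300:380,235:287],(260,400),interpolation=2)]))"
```

```text
time: 15.53
tool_pos: [0.5371, -0.0434, 0.3591]
tool_rot: [3.141, -0.003, -1.015]
contact_force: [0.1, -0.8, -0.3]
opening: 0.0521
time: 15.95
tool_pos: [0.5371, -0.0434, 0.3592]
tool_rot: [3.141, -0.003, -1.015]
contact_force: [-0.2, -0.8, -0.3]
opening: 0.0856
time: 16.37
tool_pos: [0.536, -0.0432, 0.4287]
tool_rot: [3.134, 0.005, -1.015]
contact_force: [0.5, 1.1, -0.9]
opening: 0.0916
time: 16.62
tool_pos: [0.5362, -0.0432, 0.4394]
tool_rot: [3.141, -0.002, -1.015]
contact_force: [0.2, 0.4, 0.6]
opening: 0.0915
turn deg [0.14 0.01 0.  ] shift mm [-0.8 -0.7  0. ] yaw -58.14 F [0.2  0.44 0.65] T [-0.001  0.21   0.041] q6 2.364 op 0.0915 t 16.62
```

View pics/w6.png

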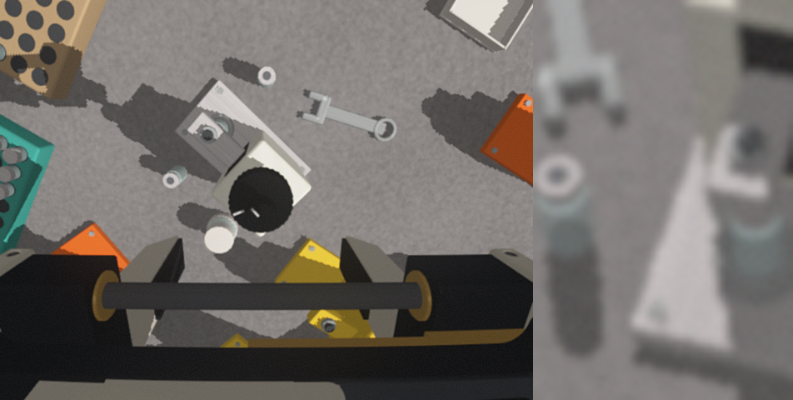

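The bystanders stand in place. Two marks are visible near (238,210) and (255,212). I check numerically how far each mark turned between w1 and now.

```bash
python3 - <<'E'
from h import *
def marks(w,st,c,R):
    m=np.zeros(w.shape[:2],np.uint8);cv2.circle(m,c,R,1,-1)
    b=((w.min(2)>110)&(m>0)).astype(np.uint8);n,l,s,ce=cv2.connectedComponentsWithStats(b)
    for i in range(1,n):
        if s[i,4]<8: continue
        for z in(.177,.207):
            p=onz("wrist",*ce[i],z,st)[:2]-[.5365,-.044];print(ce[i].round(1),s[i,4],z,"r mm",(1e3*np.hypot(*p)).round(1),"ang",np.degrees(np.arctan2(p[1],p[0])).round(0))
marks(cv2.imread("pics/w1.png"),{"tool_pos":[0.541328,-0.0524031,0.42836037],"tool_rot":[-3.13534569,-0.00593472,2.90264781]},(327,242),36)
st=robot.observe();w=viewer.read_camera("wrist");print(st["qvel"].round(3));marks(w,st,(313,240),36)
E
```

```text
[330.6 217.1] 52 0.177 r mm 19.3 ang 159.0
[330.6 217.1] 52 0.207 r mm 26.4 ang 164.0
[338.  260.6] 44 0.177 r mm 13.9 ang 21.0
[338.  260.6] 44 0.207 r mm 6.0 ang 74.0
[-0.     0.009  0.008  0.     0.001 -0.   ]
[305.6 254.9] 37 0.177 r mm 8.5 ang 82.0
[305.6 254.9] 37 0.207 r mm 6.4 ang -11.0
[285.5 254.9] 34 0.177 r mm 20.8 ang 50.0
[285.5 254.9] 34 0.207 r mm 17.8 ang 18.0
```

The outer mark turned about 109° as expected. The inner mark's centroid gives about 85° against 119° commanded, but at a 6 mm radius an axis error of 1–2 mm matters. The direction of the engraved line does not depend on the axis position, so I use that.

```bash
python3 - <<'E'
from h import *
def line(w,st,c,z):
    b=(w.min(2)>90).astype(np.uint8);n,l,s,ce=cv2.connectedComponentsWithStats(b)
    i=l[c[1],c[0]];v,u=np.nonzero(l==i)
    P=np.array([onz("wrist",a,b_,z,st)[:2] for a,b_ in zip(u,v)]);m=P.mean(0)
    _,S,V=np.linalg.svd(P-m);print(i,len(P),"centroid",m.round(4),"line ang mod180",np.degrees(np.arctan2(V[0,1],V[0,0])).round(1)%180,"ratio",(S[0]/S[1]).round(1))
s1={"tool_pos":[0.541328,-0.0524031,0.42836037],"tool_rot":[-3.13534569,-0.00593472,2.90264781]}
w1=cv2.imread("pics/w1.png");line(w1,s1,(338,261),.209);line(w1,s1,(331,217),.177)
st=robot.observe();w=viewer.read_camera("wrist");line(w,st,(306,255),.206);line(w,st,(285,255),.174)
E
```

```text
11 53 centroid [ 0.5374 -0.0381] line ang mod180 102.2 ratio 3.5
10 62 centroid [ 0.5186 -0.0372] line ang mod180 159.4 ratio 3.8
9 45 centroid [ 0.5425 -0.0448] line ang mod180 162.0 ratio 3.6
10 51 centroid [ 0.5497 -0.0266] line ang mod180 54.8 ratio 3.4
```

Line directions: inner 102° → -18°, a turn of 120° clockwise. Outer 159° → 55°, a turn of 105° as commanded. Everything agrees, so I hand in.

```bash
python3 -c "
from cell import robot
print(robot.hand_in())"
```

```text
the job is handed in; nothing more can be done
None
```

I closed the white press on its vial and handed the job in. No verdict is reported, so the pass itself is unconfirmed.

- **Outer knob:** I turned it clockwise until the turning torque rose from about 0.21 to 0.30 N m. I then eased it back about 8°, so it stands an estimated 4–8° past first contact.
- **Inner knob:** I turned it about 119° clockwise, by the gripper's own yaw, then let go and lifted clear.

**Last checks:**
- **Knob marks:** the engraved lines had turned about 120° (inner) and 105° (outer), which agrees with the motion commanded.
- **Check that disagreed:** a cruder estimate from the inner mark's centroid gave only about 85°. I put this down to an error of 1–2 mm in the knob axis, because the mark is only about 6 mm from it.
- **Plunger force:** it can't be measured directly. From the angles I estimate about 17.5–18.5 N, inside the 14.5–21 N window.
- **Surroundings:** the last picture, covering the press and the things beside it, showed nothing displaced. The solvent bottle and the beaker were not clearly in that view. The gripper was well clear, with the measured force on the tool below 1 N.

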